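Load a sample rack into the analyser's free lane until its pawl clicks behind it

ROBOT

A 6-joint arm with a two-finger parallel gripper is mounted at the origin on the work surface. World frame = base frame: x ahead of the robot, y to its left, z up, the work surface at z = 0. Lengths are in m, angles in degrees, forces in N, time in s.
With the tool pointing down it reaches from about 0.35 to 0.875 m from the base axis. Payload 4.2 kg.
Tool frame: the origin (TCP) lies midway between the tips of the shut fingers; the grasp point (between the pads) lies r.pinch_z behind it (r.pinch_z is the distance from the TCP to the grasp point, in m); z points along the fingers, y is the direction in which the jaws open and shut (so a half turn about z gives the same grasp; the last joint's range is limited). The gripper opens to 87 mm and grips with 3 to 60 N. Pads are 19 mm wide; open, the fingers measure 117 mm over their backs; the gripper's body (75 mm by 190 mm) begins 51 mm behind the grasp point.
Start: joints at [-61.559, 22.042, 0.453, 0, -68.411, -14.817], TCP at [0.147, -0.607, 0.223] pointing down, gripper open.
Joint ranges: [-179.83, 179.83], [-69.29, 118.12], [-61.27, 80.66], [-181.25, 117.63], [-171.15, -9.14], [-177.46, 177.46]. Speed limits (degrees/s): [159.86, 159.86, 180, 180, 180, 180].

INTERFACE

Orientations are given as a 3x3 rotation matrix whose columns are the frame's x, y, z axes.
In Python, from station import r gives the robot as it stands. The module is installed in compiled form; this text tells all that it offers.
- The arm moves only by the tool play_rows, never from a script. Its argument "deltas" is a list of rows, each a list of 7 numbers: the shift along the tool's x, y, z in units of 25 mm (1.0 is 25 mm), then the turn, a rotation vector about the tool's x, y, z in units of 5 degrees (1.0 is 5 degrees), then the finger opening in mm, from 0 to 87. In form: [[tx, ty, tz, wx, wy, wz, fingers], ...]. A call has 1 to 12 rows; each row is the pose to reach, as a shift and turn from the pose commanded when the call began, along the tool's axes at that moment; what a row does not reach only later rows make up. A row lasts 1/10 s, in which the tool goes at most 50 mm and 8.59 degrees, less where a joint would pass 70% of its speed; a pose out of reach is approached as far as the arm can. A call with a gripper value outside its range is refused whole. The fingers move at their own pace and stop on an object; the grip force is fixed at half the most. Time passes only in rows, so rows that repeat a pose let the fingers close. It gives the time, the measured TCP pose, the force and the opening at its end, in the units of the state.
- r.sense(): the state, without advancing time (a new reading comes with each control period).
- r.capture(name): name is "scene" or "top" or "wrist"; returns a dict with "pixels" (420x560x3 uint8, red, green, blue), "camera_matrix" (3x3 intrinsics, pixels), "R" (3x3) and "t" (3): a world point X has camera coordinates R X + t; the wrist camera has in their place "T_tool_cam" (4x4, takes a point from camera to tool coordinates, whose origin is the TCP and whose axes are the flange's). Camera axes: x right, y down, z forward; pixel columns grow to the right and rows downward; lengths in m; the calibration is good to about 2 mm. A picture is of the moment at which its call begins: read the wrist's pose just before it. There is no depth.
- r.finish_job(): hands the job in, once; it reports no verdict.
Trained networks look in the newest picture that a camera, given by its name, has taken for a name from the list of things; names that differ only in an ending like _2 or _b are one class to them, and where a whole thing is asked for, a point or a joint stands for the part that bears it (a point fixed in the world has none). Each returns a list of dicts, best first, with "score" (0 to 1); they miss things now and then, are a little off and sometimes report something else, mostly with a low value. They report only what shows in the picture. A call takes as long as a camera call. They do not tell look-alikes from the thing itself.
- r.spot_in(camera, target): "centre" ([x, y, z] in m, in world coordinates, good to about 4 mm: the middle of the surface that is visible of it).
- r.cut_out(camera, target): "region" (420x560 bool, what is visible of it).
The state is a dict: "time_s": time; "joints": joint angles; "joint_velocities": joint speeds; "effort": joint torques, N m; "tcp_pos": TCP position; "ee_rot": TCP orientation; "wrist_force": force on the tool from outside, world axes, zero at the start; "moment": the same for the moment, N m; "gripper_width": opening from 0.0 (shut) to 1.0 (fully open).
Only numpy, scipy, OpenCV 4.12 (cv2) and the standard library are available. Lean on these libraries where they do the work, as an engineer would, in place of code of your own. Each camera call takes 0.05 s, during which the arm holds its last target.

TASK

Load the rack of five capped tubes that stands on the bench into the empty lane of the sample loader: set it down in the open end of the lane, rounded nose towards the hood, then push it in under the hood until the sprung pawl beside the lane has snapped shut behind its tail, and let go. Keep the rack upright all the while, and do not disturb the racks already loaded or the other things on the bench.

Things in the scene. Friction and masses are not known exactly. Their poses are not given: they have to be found in the camera images.
- rack: Rack to load: white single-row rack 130 mm long (x), 28 wide (y), body 60 high, with five red-capped tubes (caps 17 mm across, tops 88 mm up) clipped in for good; 0.15-0.31 kg. Origin: centre of the underside; +x to the half-round nose (tip +65 mm), square tail at -65 mm, flat sides. Starts upright on the bench, right (-y) of the loader, nose within 35 deg of straight away from the robot.
- rack_tail (a point): Middle of the rack's flat square tail face (28 x 60 mm), 30 mm above its underside; axes as rack.
- lane_free: The empty lane of three alike, 72 mm apart, in the sample loader (white bench unit, low open bed towards the robot, hood at the far end). Origin: on the lane's floor (14 mm above the bench), centreline, at the pawl's catch face; +x the loading direction, away from the robot, z up. Straight channel 32 mm wide. Latched, the rack's origin is at x = 65 to 75 mm.
- lane_mouth (a point): Floor at the lane's open end, x = -165 mm of lane_free; side flares go on to -185 mm. From here to x = -59 mm the channel is open above, walls 10 mm high with funnel lips leaning out to 46 mm apart, 20 mm above the floor; further in the walls are 16 mm. To set the rack down clear of the pawl its origin must be at x = -165 to -105 mm of lane_free; the tail may overhang the mouth.
- hood_port (a point): Floor point under the front of the hood, x = +65 mm of lane_free. The hood covers the lane from here on, so a rack can only be slid in: its port is clear to 98 mm above the lane floor, the hood's front above that reaches 131 mm above the lane floor. Keep the gripper's body out of it.
- end_stop (a point): Face of the fixed rubber stop, 30 mm high, at the lane's far end, x = +140 mm of lane_free, under the hood. With the nose on it the tail is 10 mm beyond the pawl.
- pawl_free (a joint): Free lane's pawl (rad): 0 shut, across part of the lane; 0.15 to 0.25 when a rack holds it aside (+y); limit 0.6. Dark steel arm on an upright stud (24 mm high) at x = -40, y = +26 mm of lane_free, arm's top 18 mm above the floor. Sprung shut, 1 to 2 N at the tip; pushing a rack past takes 1 to 5 N. When the tail is past about x = +4 mm it snaps to 0 and its square face bars the way back.
- pawl_free_tip (a point): Inner corner of the pawl's catch face, 10 mm above the lane floor; when shut at x = 0, y = +6 mm of lane_free, so it stands 10 mm into the lane from the +y wall (y = +16 mm).
- rack_b: A like rack with five tubes, already latched in another lane; origin and axes as rack. Leave it alone.
- rack_c: A like rack with three tubes, already latched in the remaining lane; origin and axes as rack. Leave it alone.
- spare_rack: An empty rack of the same shape, no tubes, 60 mm high, standing on the bench; origin and axes as rack. Leave it alone.
- glove_box: White box with a grey round opening, 125 x 240 x 75 mm, on the bench to the left; origin: centre of its underside. Leave it alone.
- marker: Marker pen lying on the bench, 130 mm long (x), 15 mm high; origin: under its middle. Leave it alone.
Mind the look-alikes: they are no part of the job. Leave any yellow look-alike of the rack alone.

How it is judged (in metres and radians):
On the way, in this order (a step that is already met when the one before it is completed fails the run):
1. the rack stands in the open end of the free lane, nose forward, before the pawl (x of rack in the frame of lane_free between -0.18 and -0.04 m and y of rack in the frame of lane_free between -0.006 and 0.006 m and z of rack in the frame of lane_free below 0.008 m and angle between the x axis of rack and the x axis of lane_free, either way round below 0.12 rad and x of pawl_free_tip in the frame of rack above 0.03 m), for 0.1 s.
2. the rack is past the pawl and the pawl has snapped shut behind it (x of rack in the frame of lane_free above 0.063 m and value of joint pawl_free below 0.05 rad), for 0.1 s.
At the end, for the whole second after the job is handed in: The rack stands on the floor of the free lane (within 4 mm), upright (within 3.5 degrees), nose first and centred within 5 mm, its tail past the pawl (origin 63 to 80 mm beyond the catch face), the pawl shut behind it (below 0.05 rad), at rest (all of step 2 and x of rack in the frame of lane_free below 0.08 m and y of rack in the frame of lane_free between -0.005 and 0.005 m and z of rack in the frame of lane_free below 0.004 m and angle between rack's own z axis and vertical below 0.06 rad and x of pawl_free_tip in the frame of rack below -0.06 m and linear speed of rack below 0.02 m/s); the robot touches nothing.
It fails at once if the rack is tipped more than 35 degrees from upright (angle between rack's own z axis and vertical above 0.61 rad).
It fails at once if a loaded rack is moved by more than 15 mm (distance of any of rack_b, rack_c from where it was at the start of the episode above 0.015 m).
It fails at once if the spare rack, glove box or marker is moved by more than 15 mm (distance of any of spare_rack, glove_box, marker from where it was at the start of the episode above 0.015 m).
It also fails if it takes over 58 s, if anything falls off the work surface, if the arm or the gripper's body presses on something with over 40 N, if the wrist force passes 120 N, or if a joint passes its speed limit or range.

## Working session

There is one attempt and no reset: what is moved stays moved. The work goes in short steps, Python scripts to look and compute and a tool call to move; the robot and the scene stay as the last step left them, time stands still between calls to the robot, and variables do not carry over. Pictures are saved under pics/ and viewed, and the job is handed in when it is done.

Besides the shell and the picture viewer there is one more tool, called after ">>>" as name(argument=value, ...) on one line, values as JSON. play_rows: Moves the arm, as the interface text tells. Its arguments: {"type":"object","properties":{"deltas":{"type":"array","items":{"type":"array","items":{"type":"number"}}}},"required":["deltas"]}

```bash
mkdir -p pics; python3 - <<'E'
from station import r
import cv2,numpy as np
s=r.sense();print(s,r.pinch_z)
for n in("scene","top","wrist"):
    c=r.capture(n);cv2.imwrite(f"pics/{n}0.png",c["pixels"][:,:,::-1])
    print(n,{k:np.round(v,4).tolist() for k,v in c.items() if k!="pixels"})
    for t in("rack","lane_free","pawl_free","spare_rack","rack_b","rack_c","marker","glove_box"):
        try:print(t,[(round(d["score"],2),np.round(d["centre"],3).tolist()) for d in r.spot_in(n,t)])
        except Exception as e:print(t,e)
E
```

```text
{'time_s': 0.0, 'joints': array([-6.15598398e+01,  2.20908405e+01,  3.79476035e-01, -2.87151060e-02,
       -6.84106538e+01, -1.48169161e+01]), 'joint_velocities': array([-0.08416941,  0.04079367,  0.07097301,  0.03473562, -0.05648735,
       -0.01215488]), 'effort': array([ 6.08314658e-04, -3.90668249e+01,  1.87400848e+01,  4.21975538e+00,
        1.08674134e-02, -2.04790767e-04]), 'tcp_pos': array([ 0.14708913, -0.60682522,  0.2214574 ]), 'ee_rot': array([[-9.71909033e-01, -2.35356042e-01, -6.04418036e-04],
       [-2.35356799e-01,  9.71906781e-01,  2.09450220e-03],
       [ 9.44842401e-05,  2.17791950e-03, -9.99997624e-01]]), 'wrist_force': array([-0.53899674, -0.85578491, -0.853374  ]), 'moment': array([-0.01225615, -0.00438539,  0.01052883]), 'gripper_width': 1.000346228088333} 0.0187
scene {'camera_matrix': [[495.4594, 0.0, 277.2203], [0.0, 495.4594, 212.258], [0.0, 0.0, 1.0]], 'R': [[0.8635, 0.5041, 0.0164], [0.4038, -0.6713, -0.6216], [-0.3023, 0.5433, -0.7832]], 't': [-0.4237, -0.2049, 1.7124]}
rack [(0.89, [0.332, -0.298, 0.059]), (0.7, [0.637, 0.031, 0.072]), (0.64, [0.484
[... 1287 characters left out ...]
]), (0.16, [0.52, -0.429, 0.01])]
rack_c [(0.95, [0.631, 0.102, 0.075]), (0.77, [0.471, -0.272, 0.058]), (0.72, [0.64, 0.032, 0.075]), (0.59, [0.316, -0.276, 0.06]), (0.16, [0.52, -0.429, 0.01])]
marker [(0.58, [0.521, -0.431, 0.009]), (0.17, [0.346, 0.396, 0.074])]
glove_box [(0.9, [0.348, 0.396, 0.074]), (0.45, [0.541, 0.176, 0.017])]
wrist {'camera_matrix': [[302.1318, 0.0, 276.8297], [0.0, 302.1318, 207.7802], [0.0, 0.0, 1.0]], 'T_tool_cam': [[-0.0007, -0.9556, -0.2947, 0.0808], [1.0, -0.0004, -0.0011, -0.0001], [0.0009, -0.2947, 0.9556, -0.1616], [0.0, 0.0, 0.0, 1.0]]}
rack []
lane_free []
pawl_free []
spare_rack [(0.74, [0.314, -0.43, 0.024])]
rack_b []
rack_c []
marker []
glove_box []
```

View pics/scene0.png

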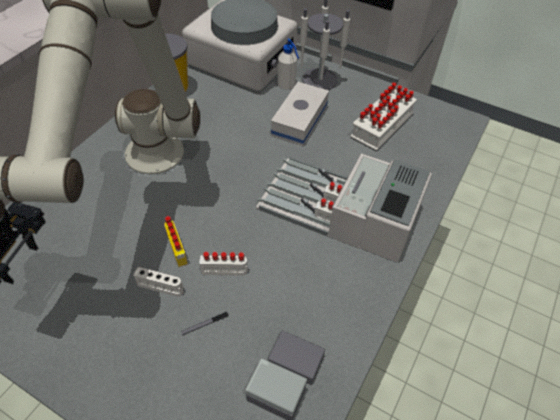

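View pics/top0.png

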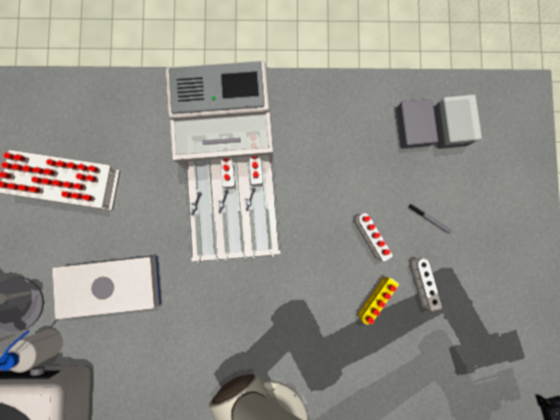

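The top view shows these candidates:
- White rack with red caps at (374,237). This matches the description, so it is my target.
- Yellow look-alike at (379,301).
- Empty spare rack at (428,284).
- Loaded racks at (227,170) and (256,170).

The free lane is the left one, at about x-pixel 203. Next I'll take close crops.

```bash
python3 - <<'E'
import cv2
i=cv2.imread("pics/top0.png")
a=cv2.resize(i[205:270,345:405],None,fx=9,fy=9,interpolation=cv2.INTER_CUBIC)
b=cv2.resize(i[145:270,180:290],None,fx=4.7,fy=4.7,interpolation=cv2.INTER_CUBIC)
cv2.imwrite("pics/crA.png",a);cv2.imwrite("pics/crB.png",b)
E
```

```text
(no output)
```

View pics/crA.png

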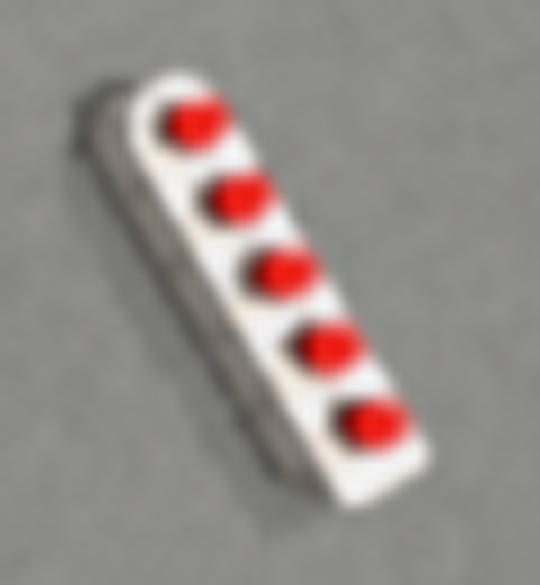

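View pics/crB.png

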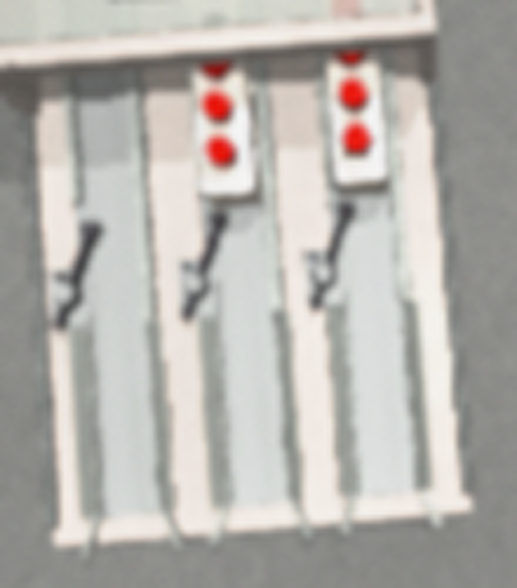

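The crop confirms the target: a white rack with five red caps. Its rounded nose is at crop (185,72) and its square tail at crop (385,480). Next I'll compute the poses.

```bash
cat > h.py <<'E'
import numpy as np, cv2
from station import r
def ray(c,uv,z,pose=None):
    K=c["camera_matrix"]; uv=np.atleast_2d(uv).astype(float)
    d=np.c_[(uv-[K[0,2],K[1,2]])/[K[0,0],K[1,1]],np.ones(len(uv))]
    if pose is None: R=c["R"];o=-R.T@c["t"];D=d@R
    else:
        p,Rt=pose;T=c["T_tool_cam"];o=p+Rt@T[:3,3];D=d@(Rt@T[:3,:3]).T
    k=(z-o[2])/D[:,2]
    return o+D*np.reshape(k,(-1,1))
def proj(c,X,pose):
    p,Rt=pose;T=c["T_tool_cam"];o=p+Rt@T[:3,3];Rc=Rt@T[:3,:3]
    Y=(np.atleast_2d(X)-o)@Rc; K=c["camera_matrix"]
    return Y[:,:2]/Y[:,2:]*[K[0,0],K[1,1]]+[K[0,2],K[1,2]]
def shot(name):
    s=r.sense();c=r.capture("wrist");cv2.imwrite(f"pics/{name}.png",c["pixels"][:,:,::-1]);return c,(s["tcp_pos"],s["ee_rot"]),s
def delta(pt,yaw_deg,s=None):
    "tool-down target, tool x at yaw; returns units"
    from scipy.spatial.transform import Rotation as Ro
    s=s or r.sense();R=s["ee_rot"];a=np.radians(yaw_deg)
    x=np.array([np.cos(a),np.sin(a),0]);z=np.array([0,0,-1.]);Rt=np.c_[x,np.cross(z,x),z]
    return np.round(np.r_[R.T@(np.array(pt)-s["tcp_pos"])/.025,Ro.from_matrix(R.T@Rt).as_rotvec(degrees=True)/5],2).tolist()
E
python3 - <<'E'
from h import *
c=r.capture("top")
A=lambda p:(np.array(p)+.5)/9-.5+[345,205]
B=lambda p:(np.array(p)+.5)/4.7-.5+[180,145]
caps=[(197,121),(240,198),(284,273),(330,347),(375,424)]
w=ray(c,A(caps),.088);print(w.round(4),np.degrees(np.arctan2(*(w[0]-w[4])[1::-1])))
print("nose/tail",ray(c,A([(185,72),(345,505),(430,455)]),.06).round(4))
print("capsB front",ray(c,B([(218,107),(221,152),(352,95),(356,140)]),.102).round(4))
print("rack tails",ray(c,B([(203,196),(252,192),(334,187),(384,182)]),.074).round(4))
print("pawl tips",ray(c,B([(97,226),(219,213),(347,206)]),.032).round(4))
print("floor mouth",ray(c,B([(103,518),(178,510),(60,540),(468,500)]),.014).round(4))
E
```

```text
[[ 0.52   -0.2461  0.088 ]
 [ 0.4986 -0.2576  0.088 ]
 [ 0.478  -0.2694  0.088 ]
 [ 0.4576 -0.2817  0.088 ]
 [ 0.4365 -0.2936  0.088 ]] 29.64443425592252
nose/tail [[ 0.5357 -0.2496  0.06  ]
 [ 0.4131 -0.2925  0.06  ]
 [ 0.4271 -0.317   0.06  ]]
capsB front [[0.6441 0.1031 0.102 ]
 [0.6201 0.1012 0.102 ]
 [0.6507 0.0328 0.102 ]
 [0.6267 0.0305 0.102 ]]
rack tails [[0.6009 0.1141 0.074 ]
 [0.6031 0.0878 0.074 ]
 [0.606  0.0436 0.074 ]
 [0.6087 0.0167 0.074 ]]
pawl tips [[0.5899 0.1787 0.032 ]
 [0.5974 0.1106 0.032 ]
 [0.6015 0.0389 0.032 ]]
floor mouth [[ 0.4268  0.1758  0.014 ]
 [ 0.4313  0.1338  0.014 ]
 [ 0.4146  0.1996  0.014 ]
 [ 0.4368 -0.0294  0.014 ]]
```

```bash
python3 -c "
from h import *
print(delta([.475,-.275,.2],209.6))"
```

```text
[-15.87, 9.83, 0.9, 0.0, 0.0, -3.2]
```

>>> play_rows(deltas=[[-1.6, 1, 0, 0, 0, -0.3, 87], [-3.2, 2, 0, 0, 0, -0.6, 87], [-4.8, 3, 0.2, 0, 0, -1, 87], [-6.4, 4, 0.3, 0, 0, -1.3, 87], [-8, 5, 0.4, 0, 0, -1.6, 87], [-9.6, 6, 0.5, 0, 0, -2, 87], [-11.2, 7, 0.6, 0, 0, -2.3, 87], [-12.8, 8, 0.7, 0, 0, -2.6, 87], [-14.4, 9, 0.8, 0, 0, -3, 87], [-15.9, 9.8, 0.9, 0, 0, -3.2, 87], [-15.9, 9.8, 0.9, 0, 0, -3.2, 87], [-15.9, 9.8, 0.9, 0, 0, -3.2, 87]])

```text
time_s: 2.6
tcp_pos: [0.4763, -0.2748, 0.1998]
ee_rot: [[-0.868, -0.496, -0.001], [-0.496, 0.868, 0.0], [0.0, 0.0, -1.0]]
wrist_force: [-0.7, -0.6, 0.3]
gripper_width: 1.0
```

```bash
python3 - <<'E'
from h import *
c,p,s=shot("w1");print(p,s["time_s"])
for d in r.spot_in("wrist","rack"):print(d)
E
```

```text
(array([ 0.47634452, -0.27482394,  0.19984237]), array([[-8.68293647e-01, -4.96050166e-01, -6.12173481e-04],
       [-4.96050316e-01,  8.68293770e-01,  1.13116510e-04],
       [ 4.75434956e-04,  4.01887196e-04, -9.99999806e-01]])) 2.6
{'centre': [0.3144, -0.28, 0.0601], 'score': 0.81}
{'centre': [0.4657, -0.2771, 0.0592], 'score': 0.57}
```

View pics/w1.png

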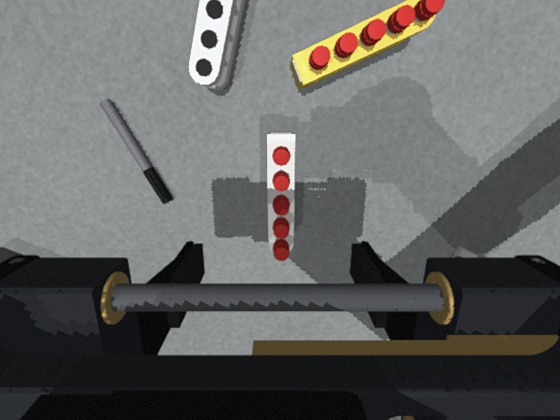

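The wrist view shows the target between the open fingers, with its tail edge at (281,133) and caps at x-pixel 281. The yellow and spare racks are well clear.

```bash
python3 - <<'E'
from h import *
c,p,s=shot("w1b")
im=c["pixels"].astype(int)
for row in (140,165,170,192,216,240):
    w=np.where(im[row,255:310].min(1)>120)[0]+255
    print(row,w.min() if len(w) else None,w.max() if len(w) else None)
red=(im[...,0]>110)&(im[...,1]<60)
n,l,st,ce=cv2.connectedComponentsWithStats(red.astype(np.uint8))
for k in range(1,n):
    if st[k,4]>30:print(ce[k].round(1),st[k])
W=ray(c,[(267,133),(295,133)],.06,p);print(W)
mid=W.mean(0)
print("caps",ray(c,[(281,156),(281,181),(281,205),(281,228)],.088,p))
i=cv2.resize(c["pixels"][110:275,210:360,::-1],None,fx=3.6,fy=3.6,interpolation=cv2.INTER_CUBIC);cv2.imwrite("pics/w1c.png",i)
E
```

```text
140 255 309
165 255 309
170 255 309
192 269 293
216 268 294
240 269 293
[422.3  10. ] [420   0   9  19  46]
[435.5   6.2] [425   0  19  15 133]
[407.2  17.1] [396   8  20  21 134]
[393.7  24.3] [391  15  10  17  43]
[373.3  33.1] [363  22  23  23 120]
[344.5  47.3] [336  35  21  22  87]
[317.2  62.1] [310  53  19  16  72]
[281.5 157.4] [274 148  16  18 198]
[281.4 182.6] [274 174  16  18 224]
[282.8 212.2] [276 208  14   9  70]
[281.5 232.3] [274 226  15  14 161]
[281.5 254.6] [275 248  14  14 146]
[[ 0.4247712  -0.31626036  0.06      ]
 [ 0.41136386 -0.29261353  0.06      ]]
caps [[ 0.43434746 -0.29551385  0.088     ]
 [ 0.45424521 -0.28412658  0.088     ]
 [ 0.47429806 -0.27265054  0.088     ]
 [ 0.49445503 -0.26111491  0.088     ]]
```

View pics/w1c.png

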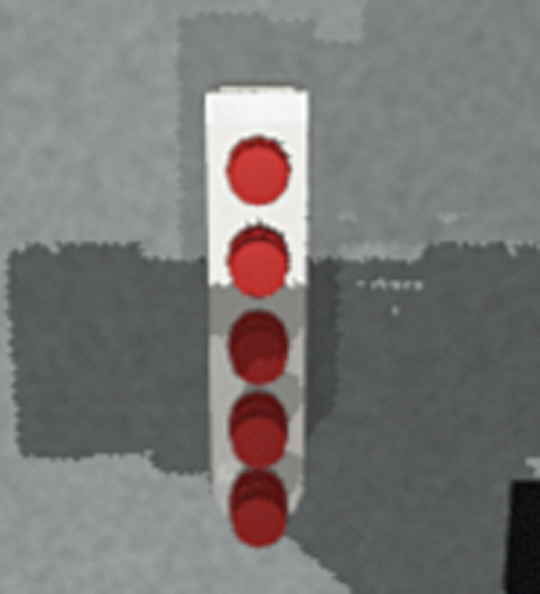

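```bash
python3 -c "
from h import *
print(delta([.4745,-.2722,.027],209.7))"
```

```text
[-0.06, 0.16, 6.93, -0.0, -0.0, -0.03]
```

>>> play_rows(deltas=[[0, 0.16, 1, 0, 0, 0, 87], [-0.06, 0.16, 2, 0, 0, 0, 87], [-0.06, 0.16, 3, 0, 0, 0, 87], [-0.06, 0.16, 4, 0, 0, 0, 87], [-0.06, 0.16, 5, 0, 0, 0, 87], [-0.06, 0.16, 6, 0, 0, 0, 87], [-0.06, 0.16, 6.6, 0, 0, 0, 87], [-0.06, 0.16, 6.93, 0, 0, 0, 87], [-0.06, 0.16, 6.93, 0, 0, 0, 87], [-0.06, 0.16, 6.93, 0, 0, 0, 87]])

```text
time_s: 3.75
tcp_pos: [0.4755, -0.2721, 0.0276]
ee_rot: [[-0.87, -0.494, 0.001], [-0.494, 0.87, -0.001], [-0.001, -0.001, -1.0]]
wrist_force: [-0.6, 0.0, 0.7]
gripper_width: 1.002
```

>>> play_rows(deltas=[[0, 0, 0, 0, 0, 0, 40], [0, 0, 0, 0, 0, 0, 20], [0, 0, 0, 0, 0, 0, 20], [0, 0, 0, 0, 0, 0, 20], [0, 0, 0, 0, 0, 0, 20], [0, 0, 0, 0, 0, 0, 20], [0, 0, 0, 0, 0, 0, 20], [0, 0, 0, 0, 0, 0, 20]])

```text
time_s: 4.55
tcp_pos: [0.4752, -0.2714, 0.0267]
ee_rot: [[-0.869, -0.494, -0.0], [-0.494, 0.869, 0.0], [0.0, 0.0, -1.0]]
wrist_force: [0.0, 0.8, -1.0]
gripper_width: 0.355
```

>>> play_rows(deltas=[[0, 0, 0, 0, 0, 0, 10], [0, 0, 0, 0, 0, 0, 10], [0, 0, 0, 0, 0, 0, 10]])

```text
time_s: 4.85
tcp_pos: [0.4751, -0.2714, 0.0268]
ee_rot: [[-0.869, -0.494, -0.0], [-0.494, 0.869, 0.0], [0.0, 0.0, -1.0]]
wrist_force: [-0.0, 0.5, -0.2]
gripper_width: 0.32
```

```bash
python3 -c "
from h import *
print(delta([.475,-.2714,.3],209.7));print(delta([.58,.09,.30],185))"
```

```text
[0.01, 0.0, -10.93, 0.0, -0.0, -0.02]
[-10.79, 10.49, -10.93, 0.0, -0.0, 4.92]
```

>>> play_rows(deltas=[[0, 0, -0.5, 0, 0, 0, 10], [0, 0, -1.5, 0, 0, 0, 10], [0, 0, -2.7, 0, 0, 0, 10], [0, 0, -4, 0, 0, 0, 10], [0, 0, -5.5, 0, 0, 0, 10], [0, 0, -7, 0, 0, 0, 10], [0, 0, -8.5, 0, 0, 0, 10], [0, 0, -10, 0, 0, 0, 10], [0, 0, -10.9, 0, 0, 0, 10], [0, 0, -10.9, 0, 0, 0, 10]])

```text
time_s: 5.85
tcp_pos: [0.4763, -0.2721, 0.304]
ee_rot: [[-0.869, -0.494, 0.008], [-0.495, 0.869, -0.003], [-0.006, -0.007, -1.0]]
wrist_force: [0.7, -0.4, -2.5]
gripper_width: 0.32
```

>>> play_rows(deltas=[[-1, 1, 0, 0, 0, 0.4, 10], [-2.1, 2.1, 0, 0, 0, 1, 10], [-3.3, 3.2, 0, 0, 0, 1.5, 10], [-4.5, 4.4, 0, 0, 0, 2, 10], [-5.7, 5.5, 0, 0, 0, 2.6, 10], [-6.9, 6.7, 0, 0, 0, 3.2, 10], [-8.1, 7.9, 0, 0, 0, 3.8, 10], [-9.3, 9, 0, 0, 0, 4.3, 10], [-10.3, 10, 0, 0, 0, 4.7, 10], [-10.8, 10.5, 0, 0, 0, 4.9, 10], [-10.8, 10.5, 0, 0, 0, 4.9, 10], [-10.8, 10.5, 0, 0, 0, 4.9, 10]])

```text
time_s: 7.05
tcp_pos: [0.5792, 0.0901, 0.2978]
ee_rot: [[-0.996, -0.09, -0.003], [-0.09, 0.996, -0.001], [0.003, -0.001, -1.0]]
wrist_force: [-0.2, -1.0, -2.6]
gripper_width: 0.314
```

```bash
python3 - <<'E'
from h import *
c,p,s=shot("w2");print(p,s["time_s"])
cv2.imwrite("pics/w2z.png",cv2.resize(c["pixels"][60:300,100:380,::-1],None,fx=2.5,fy=2.5,interpolation=cv2.INTER_CUBIC))
for t in("rack","pawl_free","lane_free"):print(t,[(round(d["score"],2),np.round(d["centre"],3).tolist()) for d in r.spot_in("wrist",t)])
E
```

```text
(array([0.57921809, 0.09014852, 0.29778984]), array([[-9.95921983e-01, -9.01613758e-02, -3.21410837e-03],
       [-9.01585824e-02,  9.95926916e-01, -1.00394533e-03],
       [ 3.29153413e-03, -7.10071772e-04, -9.99994331e-01]])) 7.05
rack [(0.78, [0.536, 0.09, 0.332]), (0.56, [0.637, 0.04, 0.078])]
pawl_free [(0.52, [0.56, 0.191, 0.028])]
lane_free [(0.95, [0.536, 0.174, 0.017])]
```

View pics/w2.png

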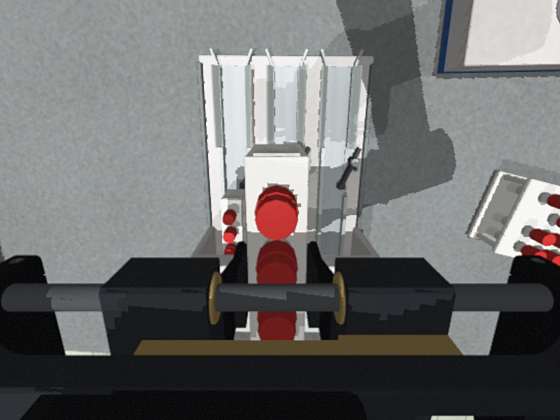

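The wrist view shows the rack held straight and centred at x-pixel 277. The free lane is at columns 318–362, with its pawl at (348,168). I'll zoom in on that area.

```bash
python3 - <<'E'
import cv2
i=cv2.imread("pics/w2.png")
cv2.imwrite("pics/w2z.png",cv2.resize(i[40:240,300:390],None,fx=3,fy=3,interpolation=cv2.INTER_CUBIC).repeat(1,0))
cv2.imwrite("pics/w2y.png",cv2.resize(i[40:210,300:390],None,fx=3.5,fy=3.5,interpolation=cv2.INTER_CUBIC))
E
```

```text
(no output)
```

View pics/w2y.png

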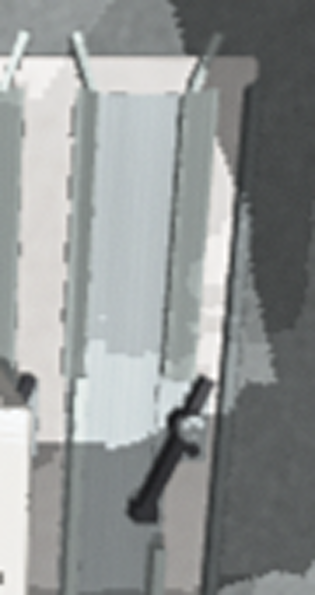

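```bash
python3 - <<'E'
from h import *
c,p,s=shot("w2b")
F=lambda q:(np.array(q)+.5)/3.5-.5+[300,40]
g=lambda n,q,z:print(n,ray(c,F(q),z,p).round(4).tolist())
g("floor mouth L,R",[(97,93),(190,93)],.014)
g("floor L,R row370",[(86,370),(163,370)],.014)
g("lip tops mouth",[(80,93),(217,93)],.034)
g("lip tops row370",[(64,370),(193,375)],.034)
g("stud",[(192,430)],.038)
g("pawl end corners",[(130,515),(156,518)],.032)
g("deep walls",[(69,500),(152,540)],.030)
g("bed corner far R",[(255,65)],.014)
E
```

```text
floor mouth L,R [[0.431, 0.1442, 0.014], [0.4279, 0.18, 0.014]]
floor L,R row370 [[0.5359, 0.154, 0.014], [0.5331, 0.1859, 0.014]]
lip tops mouth [[0.4346, 0.1352, 0.034], [0.4302, 0.1855, 0.034]]
lip tops row370 [[0.535, 0.1421, 0.034], [0.5324, 0.1934, 0.034]]
stud [[0.5536, 0.1955, 0.038]]
pawl end corners [[0.5916, 0.1772, 0.032], [0.5919, 0.1882, 0.032]]
deep walls [[0.5879, 0.1515, 0.03], [0.6019, 0.1885, 0.03]]
bed corner far R [[0.416, 0.2032, 0.014]]
```

```bash
python3 -c "
from h import *
print(delta([.4654,.1626,.078],184.6))"
```

```text
[4.3, 3.33, 8.86, 0.0, -0.0, 0.09]
```

>>> play_rows(deltas=[[1, 0.8, 0, 0, 0, 0.1, 10], [2.2, 1.6, 0, 0, 0, 0.1, 10], [3.4, 2.5, 0, 0, 0, 0.1, 10], [4.3, 3.3, 0.5, 0, 0, 0.1, 10], [4.3, 3.33, 1.7, 0, 0, 0.1, 10], [4.3, 3.33, 3.2, 0, 0, 0.1, 10], [4.3, 3.33, 4.7, 0, 0, 0.1, 10], [4.3, 3.33, 6.2, 0, 0, 0.1, 10], [4.3, 3.33, 7.6, 0, 0, 0.1, 10], [4.3, 3.33, 8.6, 0, 0, 0.1, 10], [4.3, 3.33, 8.86, 0, 0, 0.1, 10], [4.3, 3.33, 8.86, 0, 0, 0.1, 10]])

```text
time_s: 8.5
tcp_pos: [0.4657, 0.163, 0.0776]
ee_rot: [[-0.997, -0.08, -0.001], [-0.08, 0.997, -0.001], [0.001, -0.001, -1.0]]
wrist_force: [0.2, 0.2, -2.0]
gripper_width: 0.317
```

```bash
python3 - <<'E'
from h import *
c,p,s=shot("w3");print(p,s["time_s"])
a=np.radians(4.6);ux=np.array([np.cos(a),np.sin(a),0]);uy=np.array([-ux[1],ux[0],0]);O=np.array([.595,.173,.014])
i=cv2.resize(c["pixels"][:260,180:400,::-1],None,fx=3,fy=3,interpolation=cv2.INTER_CUBIC)
for x in(-165,-185):
  for y in(-23,0,23):
    q=proj(c,O+ux*x/1e3+uy*y/1e3+[0,0,.02],p)[0];q=(q-[180,0]+.5)*3-.5
    cv2.circle(i,tuple(int(v) for v in q),3,(255,0,0),-1)
cv2.imwrite("pics/w3z.png",i)
c=r.capture("top");cv2.imwrite("pics/top3.png",cv2.resize(c["pixels"][140:270,170:300,::-1],None,fx=4.5,fy=4.5,interpolation=cv2.INTER_CUBIC))
E
```

```text
(array([0.46568054, 0.1630415 , 0.07759832]), array([[-9.96774804e-01, -8.02454300e-02, -8.12506852e-04],
       [-8.02446065e-02,  9.96774700e-01, -9.99924122e-04],
       [ 8.90125615e-04, -9.31499878e-04, -9.99999170e-01]])) 8.5
```

View pics/w3z.png

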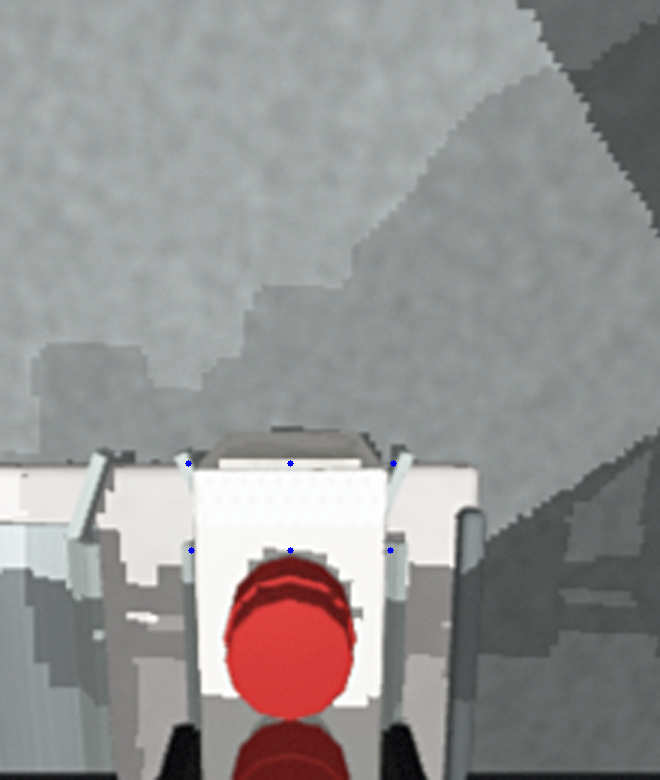

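View pics/top3.png

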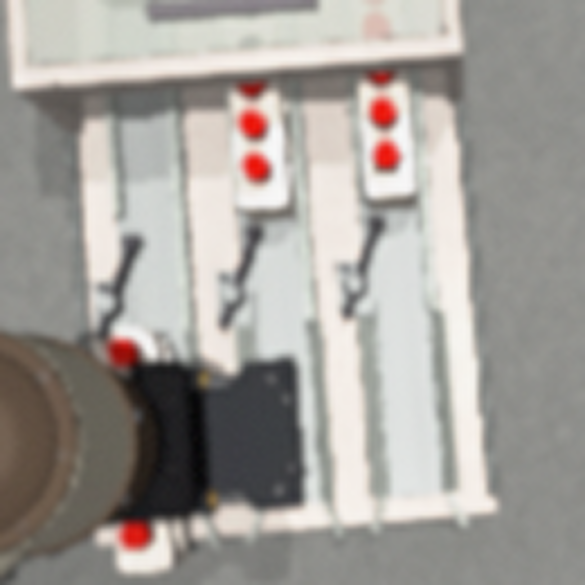

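>>> play_rows(deltas=[[0, 0.05, 0, 0, 0, 0, 10], [0, 0.05, 0.3, 0, 0, 0, 10], [0, 0.05, 0.6, 0, 0, 0, 10], [0, 0.05, 0.9, 0, 0, 0, 10], [0, 0.05, 1.1, 0, 0, 0, 10], [0, 0.05, 1.25, 0, 0, 0, 10], [0, 0.05, 1.35, 0, 0, 0, 10], [0, 0.05, 1.4, 0, 0, 0, 10], [0, 0.05, 1.4, 0, 0, 0, 10]])

```text
time_s: 9.5
tcp_pos: [0.4655, 0.1648, 0.0427]
ee_rot: [[-0.997, -0.081, -0.0], [-0.081, 0.997, -0.0], [0.0, -0.0, -1.0]]
wrist_force: [-0.1, -0.1, -2.7]
gripper_width: 0.319
```

>>> play_rows(deltas=[[0, 0, 0.04, 0, 0, 0, 10], [0, 0, 0.07, 0, 0, 0, 10], [0, 0, 0.07, 0, 0, 0, 10], [0, 0, 0.07, 0, 0, 0, 10]])

```text
time_s: 9.9
tcp_pos: [0.4656, 0.1648, 0.0412]
ee_rot: [[-0.997, -0.081, 0.0], [-0.081, 0.997, 0.0], [-0.0, 0.0, -1.0]]
wrist_force: [0.5, 1.0, -2.8]
gripper_width: 0.32
```

>>> play_rows(deltas=[[0, 0, 0.04, 0, 0, 0, 10], [0, 0, 0.06, 0, 0, 0, 10], [0, 0, 0.06, 0, 0, 0, 10]])

```text
time_s: 10.2
tcp_pos: [0.4657, 0.1649, 0.0407]
ee_rot: [[-0.997, -0.081, 0.001], [-0.081, 0.997, -0.0], [-0.001, -0.0, -1.0]]
wrist_force: [-2.9, 0.3, 6.8]
gripper_width: 0.32
```

>>> play_rows(deltas=[[0, 0, 0, 0, 0, 0, 30], [0, 0, 0, 0, 0, 0, 45], [0, 0, 0, 0, 0, 0, 60], [0, 0, 0, 0, 0, 0, 60], [0, 0, 0, 0, 0, 0, 60], [0, 0, 0, 0, 0, 0, 60]])

```text
time_s: 10.8
tcp_pos: [0.4655, 0.1648, 0.0395]
ee_rot: [[-0.997, -0.081, -0.0], [-0.081, 0.997, -0.0], [0.0, -0.0, -1.0]]
wrist_force: [-0.6, -0.2, 0.0]
gripper_width: 0.662
```

>>> play_rows(deltas=[[0, 0, -0.5, 0, 0, 0, 60], [0, 0, -1.3, 0, 0, 0, 60], [0, 0, -2.4, 0, 0, 0, 60], [0, 0, -3.8, 0, 0, 0, 60], [0, 0, -5.3, 0, 0, 0, 60], [0, 0, -6.4, 0, 0, 0, 60], [0, 0, -6.4, 0, 0, 0, 60], [0, 0, -6.4, 0, 0, 0, 60]])

```text
time_s: 11.6
tcp_pos: [0.4653, 0.1648, 0.1997]
ee_rot: [[-0.997, -0.08, 0.0], [-0.08, 0.997, 0.001], [-0.0, 0.001, -1.0]]
wrist_force: [-0.3, -0.2, 0.2]
gripper_width: 0.687
```

```bash
python3 - <<'E'
from h import *
c,p,s=shot("w4");print(p,s["time_s"])
i=cv2.resize(c["pixels"][60:300,180:380,::-1],None,fx=3,fy=2.5*1.2,interpolation=cv2.INTER_CUBIC)
cv2.imwrite("pics/w4z.png",i[:600])
E
```

```text
(array([0.46528124, 0.16481992, 0.19971835]), array([[-9.96768962e-01, -8.03211165e-02,  3.93192700e-04],
       [-8.03206899e-02,  9.96768571e-01,  1.00141999e-03],
       [-4.72357297e-04,  9.66602851e-04, -9.99999421e-01]])) 11.6
```

View pics/w4z.png

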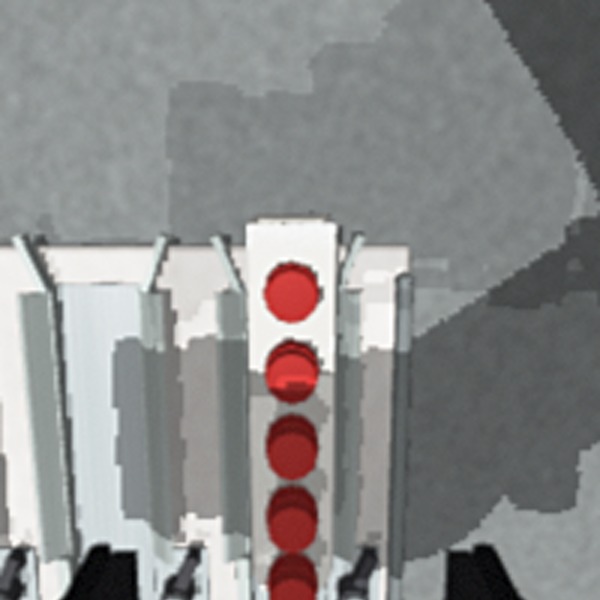

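The rack sits straight in the free lane, with its tail at crop (291,222), between the lips. Next I'll move behind the tail, close the fingers and lower.

>>> play_rows(deltas=[[1.3, 0, 0, 0, 0, 0, 0], [2.6, 0, 0, 0, 0, 0, 0], [3.9, 0, 0, 0, 0, 0, 0], [4, 0, 0, 0, 0, 0, 0], [4, 0, 0, 0, 0, 0, 0], [4, 0, 0, 0, 0, 0, 0], [4, 0, 0, 0, 0, 0, 0], [4, 0, 0, 0, 0, 0, 0]])

```text
time_s: 12.45
tcp_pos: [0.3664, 0.1568, 0.1992]
ee_rot: [[-0.997, -0.08, -0.001], [-0.08, 0.997, -0.001], [0.001, -0.001, -1.0]]
wrist_force: [-0.7, 0.1, 0.3]
gripper_width: 0.06
```

>>> play_rows(deltas=[[0, 0, 1, 0, 0, 0, 0], [0, 0, 2, 0, 0, 0, 0], [0, 0, 3, 0, 0, 0, 0], [0, 0, 4, 0, 0, 0, 0], [0, 0, 5, 0, 0, 0, 0], [0, 0, 6, 0, 0, 0, 0], [0, 0, 6.35, 0, 0, 0, 0], [0, 0, 6.35, 0, 0, 0, 0]])

```text
time_s: 13.25
tcp_pos: [0.3656, 0.1562, 0.0398]
ee_rot: [[-0.997, -0.08, -0.002], [-0.08, 0.997, -0.003], [0.002, -0.002, -1.0]]
wrist_force: [0.0, -0.1, -0.1]
gripper_width: 0.004
```

```bash
python3 - <<'E'
from h import *
s=r.sense();print(s["tcp_pos"],s["gripper_width"],s["time_s"])
a=np.radians(4.6);ux=np.array([np.cos(a),np.sin(a)]);d=s["tcp_pos"][:2]-[.595,.174]
print(d@ux,d@[-ux[1],ux[0]])
c=r.capture("scene");cv2.imwrite("pics/sc5.png",cv2.resize(c["pixels"][130:260,180:440,::-1],None,fx=3,fy=3,interpolation=cv2.INTER_CUBIC))
c=r.capture("top");cv2.imwrite("pics/top5.png",cv2.resize(c["pixels"][140:290,170:300,::-1],None,fx=4,fy=4,interpolation=cv2.INTER_CUBIC))
E
```

```text
[0.36563489 0.1561941  0.03982085] 0.003680761089613967 13.25
-0.23005431549809002 0.000646294964366135
```

View pics/sc5.png

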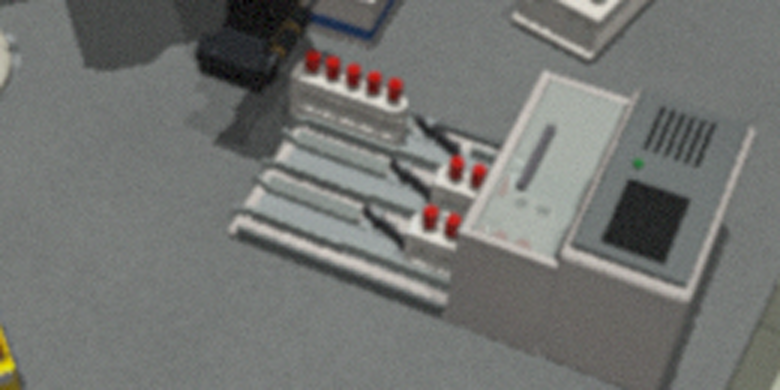

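View pics/top5.png

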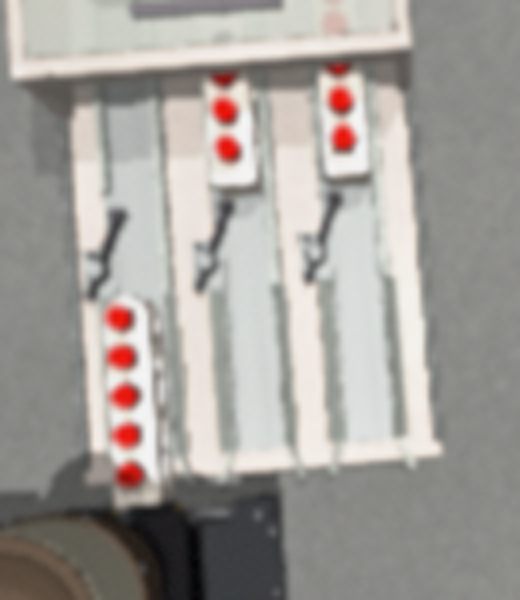

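>>> play_rows(deltas=[[-0.4, 0, -0.05, 0, 0, 0, 0], [-0.8, 0, -0.05, 0, 0, 0, 0], [-1.1, 0, -0.05, 0, 0, 0, 0], [-1.5, 0, -0.05, 0, 0, 0, 0], [-2, 0, -0.05, 0, 0, 0, 0], [-2.5, 0, -0.05, 0, 0, 0, 0], [-3, 0, -0.05, 0, 0, 0, 0], [-3.5, 0, -0.05, 0, 0, 0, 0], [-4, 0, -0.05, 0, 0, 0, 0], [-4.5, 0, -0.05, 0, 0, 0, 0], [-4.8, 0, -0.05, 0, 0, 0, 0], [-5, 0, -0.05, 0, 0, 0, 0]])

```text
time_s: 14.55
tcp_pos: [0.4904, 0.1662, 0.0416]
ee_rot: [[-0.997, -0.08, -0.002], [-0.08, 0.997, -0.001], [0.002, -0.001, -1.0]]
wrist_force: [-6.4, -1.0, 3.1]
gripper_width: 0.006
```

```bash
python3 - <<'E'
from h import *
c,p,s=shot("w6");print(p[0],s["wrist_force"],s["time_s"])
a=np.radians(4.6);ux=np.array([np.cos(a),np.sin(a)]);d=s["tcp_pos"][:2]-[.595,.174]
print(d@ux,d@[-ux[1],ux[0]])
c=r.capture("scene");cv2.imwrite("pics/sc6.png",cv2.resize(c["pixels"][130:260,180:440,::-1],None,fx=3,fy=3,interpolation=cv2.INTER_CUBIC))
E
```

```text
[0.49038056 0.16615038 0.04156642] [-6.40037225 -1.0252216   3.07163652] 14.55
-0.10491198026518873 0.000566029331680607
```

View pics/sc6.png

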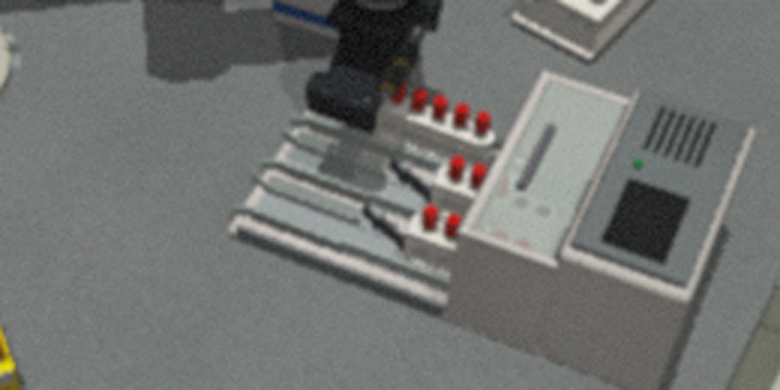

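>>> play_rows(deltas=[[-0.4, 0, 0, 0, 0, 0, 0], [-0.8, 0, 0, 0, 0, 0, 0], [-1.2, 0, 0, 0, 0, 0, 0], [-1.6, 0, 0, 0, 0, 0, 0], [-2, 0, 0, 0, 0, 0, 0], [-2.4, 0, 0, 0, 0, 0, 0], [-2.8, 0, 0, 0, 0, 0, 0], [-3.1, 0, 0, 0, 0, 0, 0], [-3.4, 0, 0, 0, 0, 0, 0], [-3.6, 0, 0, 0, 0, 0, 0], [-3.7, 0, 0, 0, 0, 0, 0]])

```text
time_s: 15.75
tcp_pos: [0.5834, 0.1744, 0.042]
ee_rot: [[-0.997, -0.081, 0.001], [-0.081, 0.997, 0.0], [-0.001, 0.0, -1.0]]
wrist_force: [-1.9, -1.1, 0.0]
gripper_width: 0.006
```

```bash
python3 - <<'E'
from h import *
c,p,s=shot("w7");print(p[0],s["wrist_force"],s["time_s"])
a=np.radians(4.6);ux=np.array([np.cos(a),np.sin(a)]);d=s["tcp_pos"][:2]-[.595,.174]
print(d@ux,d@[-ux[1],ux[0]])
c=r.capture("top");cv2.imwrite("pics/top7.png",cv2.resize(c["pixels"][140:270,170:300,::-1],None,fx=4.5,fy=4.5,interpolation=cv2.INTER_CUBIC))
E
```

```text
[0.5833754  0.17443127 0.04201309] [-1.89804277 -1.1295114   0.03699802] 15.75
-0.011552572523773515 0.0013621660018088319
```

View pics/top7.png

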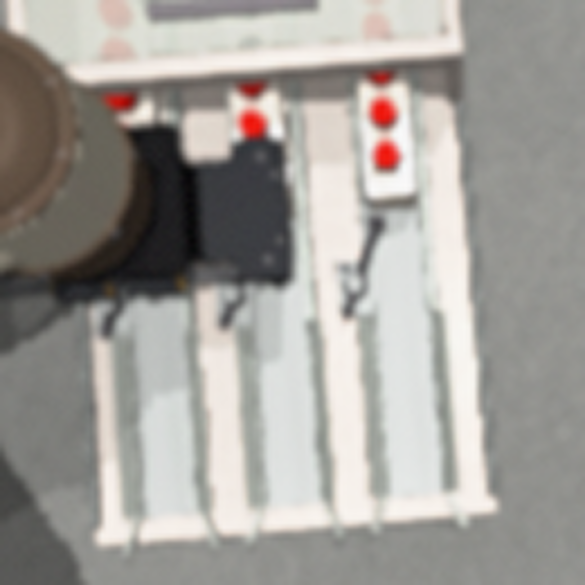

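View pics/w7.png

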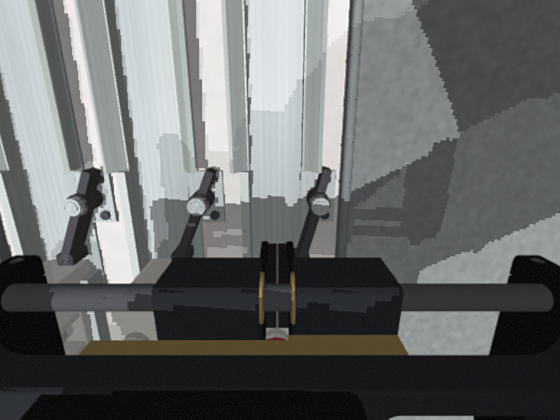

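>>> play_rows(deltas=[[-0.08, -0.03, 0, 0, 0, 0, 0], [-0.16, -0.03, 0, 0, 0, 0, 0], [-0.24, -0.03, 0, 0, 0, 0, 0], [-0.3, -0.03, 0, 0, 0, 0, 0], [-0.3, -0.03, 0, 0, 0, 0, 0]])

```text
time_s: 16.35
tcp_pos: [0.5903, 0.1746, 0.0423]
ee_rot: [[-0.997, -0.081, 0.0], [-0.081, 0.997, 0.001], [-0.0, 0.001, -1.0]]
wrist_force: [-3.2, 1.9, 0.9]
gripper_width: 0.003
```

```bash
python3 - <<'E'
from h import *
c,p,s=shot("w8");print(p[0],s["wrist_force"],s["time_s"])
a=np.radians(4.6);ux=np.array([np.cos(a),np.sin(a)]);d=s["tcp_pos"][:2]-[.595,.174]
print(d@ux,d@[-ux[1],ux[0]])
i7=cv2.imread("pics/w7.png")[150:265,40:370];i8=cv2.imread("pics/w8.png")[150:265,40:370]
cv2.imwrite("pics/cmp.png",cv2.resize(np.vstack([i7,i8]),None,fx=2.4,fy=2.4,interpolation=cv2.INTER_CUBIC))
E
```

```text
[0.59025617 0.17463916 0.04225912] [-3.17208696  1.8869278   0.88827348] 16.35
-0.0046772929931716304 0.0010175560641740742
```

View pics/cmp.png

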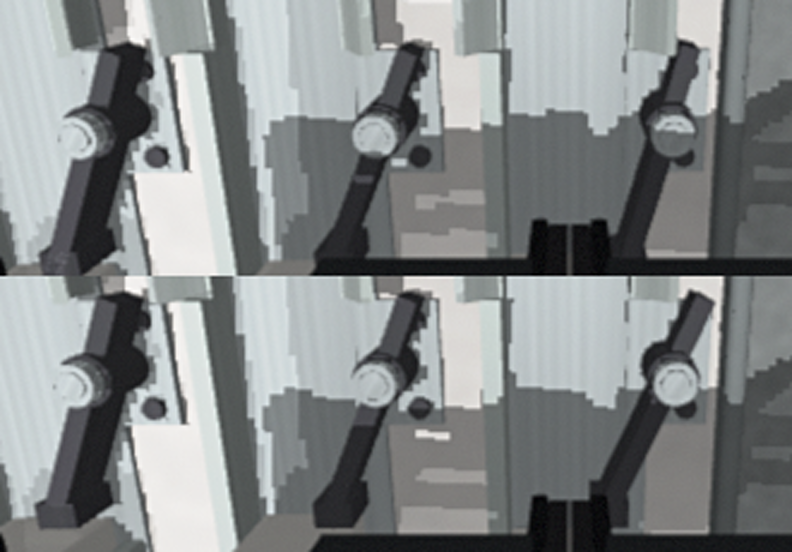

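The pawl arm now sits at its shut angle, where before it was held aside, so it has snapped closed. I'll back off and check.

>>> play_rows(deltas=[[0.2, 0, 0, 0, 0, 0, 0], [0.7, 0, 0, 0, 0, 0, 0], [1.4, 0, 0, 0, 0, 0, 0], [2.2, 0, -0.2, 0, 0, 0, 0], [3.2, 0, -1, 0, 0, 0, 0], [4.2, 0, -2.2, 0, 0, 0, 0], [5, 0, -3.8, 0, 0, 0, 0], [5, 0, -5.5, 0, 0, 0, 0], [5, 0, -7, 0, 0, 0, 0], [5, 0, -8, 0, 0, 0, 0], [5, 0, -8, 0, 0, 0, 0], [5, 0, -8, 0, 0, 0, 0]])

```text
time_s: 17.6
tcp_pos: [0.4657, 0.164, 0.2425]
ee_rot: [[-0.997, -0.08, 0.002], [-0.08, 0.997, 0.001], [-0.002, 0.001, -1.0]]
wrist_force: [0.2, 0.0, -0.8]
gripper_width: 0.008
```

>>> play_rows(deltas=[[-1, -1, 0, 0, 0, 0, 0], [-2, -2.2, 0, 0, 0, 0, 0], [-3, -3.4, 0, 0, 0, 0, 0], [-4, -4.6, -0.5, 0, 0, 0, 0], [-5, -5.4, -1, 0, 0, 0, 0], [-6, -6, -1.4, 0, 0, 0, 0], [-7, -6, -1.5, 0, 0, 0, 0], [-7, -6, -1.5, 0, 0, 0, 0], [-7, -6, -1.5, 0, 0, 0, 0]])

```text
time_s: 18.5
tcp_pos: [0.6516, 0.0283, 0.2769]
ee_rot: [[-0.997, -0.08, -0.004], [-0.08, 0.997, -0.001], [0.004, -0.0, -1.0]]
wrist_force: [-0.5, -1.2, -0.1]
gripper_width: 0.009
```

```bash
python3 - <<'E'
from h import *
c,p,s=shot("w9");print(p[0],s["wrist_force"],s["time_s"])
c=r.capture("top");cv2.imwrite("pics/top9.png",cv2.resize(c["pixels"][145:270,180:290,::-1],None,fx=4.7,fy=4.7,interpolation=cv2.INTER_CUBIC))
E
```

```text
[0.65164428 0.02834193 0.27688723] [-0.51391428 -1.18036276 -0.10020285] 18.5
```

View pics/top9.png

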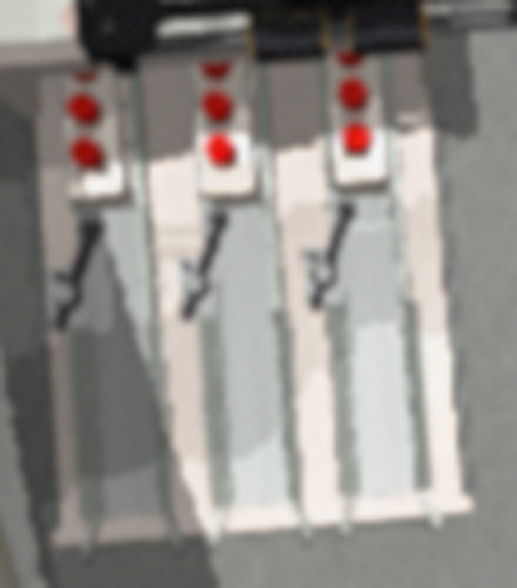

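View pics/w9.png

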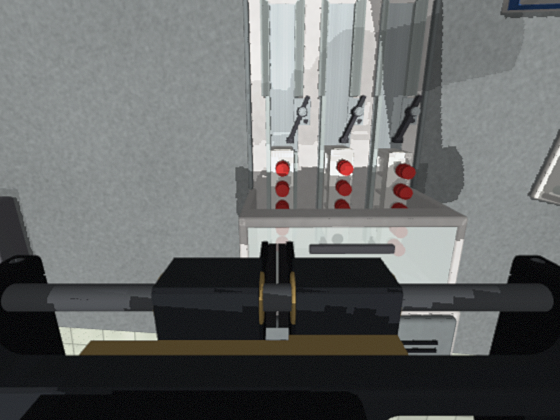

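The top view shows the free-lane rack under the hood, with its two rear caps at crop (84,109) and (87,154). The pawl behind it is at the same angle as the other two. One last numeric check before handing in.

```bash
python3 - <<'E'
from h import *
c=r.capture("top")
B=lambda p:(np.array(p)+.5)/4.7-.5+[180,145]
a=np.radians(4.6);ux=np.array([np.cos(a),np.sin(a)]);uy=np.array([-ux[1],ux[0]])
def L(q):d=q[:,:2]-[.595,.174];return np.c_[d@ux,d@uy].round(4).tolist()
print("tails",L(ray(c,B([(100,198),(228,196),(359,187)]),.074)))
print("caps",L(ray(c,B([(84,109),(87,154),(221,152),(357,140)]),.102)))
i=cv2.imread("pics/w9.png");cv2.imwrite("pics/w9z.png",cv2.resize(i[80:225,240:450],None,fx=3.6,fy=3.6,interpolation=cv2.INTER_CUBIC))
E
```

```text
tails [[0.0043, -0.005], [0.0, -0.0736], [-0.0006, -0.1443]]
caps [[0.0476, -0.0045], [0.0236, -0.0046], [0.0192, -0.0745], [0.0201, -0.1461]]
```

View pics/w9z.png

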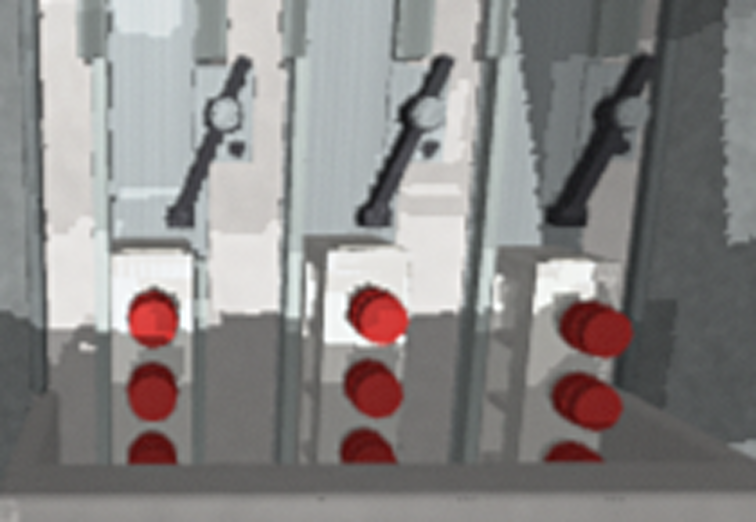

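```bash
python3 -c "
from station import r
print(r.finish_job(), r.sense()['time_s'])"
```

```text
the job is handed in; nothing more can be done
the job is handed in; nothing more can be done
```

The white rack with five red caps is loaded in the free (left) lane, and the job is handed in; the interface reported no verdict. I set it in the open end nose first, let go, and pushed the tail with closed fingers until the pawl snapped shut. The last clock reading was 18.5 s, of the 58 s allowed.

**Last checks:**
- **Pawl:** in the wrist picture it lies at the same shut angle as the pawls of the two loaded racks.
- **Depth:** the top camera puts the tail about 4 mm past the catch face, so the rack's origin is at about 69 mm. That is about 4 mm further in than the same camera puts the two loaded racks.
- **Upright and clear:** the rack looks upright, and the gripper is well above and clear of everything. The loaded racks look undisturbed. I did not re-measure the spare rack, glove box or marker, but the arm went nowhere near them after the pick-up.

**One disagreement:** the top camera gave a sideways offset of about -5 mm from the lane's centre line, right at the 5 mm limit. It also put the loaded racks 1.6 mm and about 0.3 mm to the same side of their own lanes' centre lines. A 28 mm rack in a 32 mm channel can sit only about 2 mm off centre, so I took this as measurement error.

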